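# Hang a carrier on the free arm of a drying tree

## Robot

A 6-joint arm with a two-finger parallel gripper is mounted at the origin on a cart in front of the work surface, level with it; the furniture and walls round the work are solid. World frame = base frame: x ahead of the robot, y to its left, z up, the work surface at z = 0. Lengths are in m, angles in rad, forces in N, time in s.
With the tool pointing down it reaches from about 0.375 to 0.975 m from the base axis. Payload 3.8 kg.
Tool frame: the origin (TCP) lies midway between the tips of the shut fingers; the grasp point (between the pads) lies 19 mm behind it; z points along the fingers, y is the line along which they close (so a half turn about z gives the same grasp; the last joint's range is limited). The gripper opens to 88 mm and grips with 3 to 60 N. Pads are 18 mm wide; open, the fingers measure 123 mm over their backs; the gripper's body (75 mm by 187 mm) begins 45 mm behind the grasp point.
Start: joints at [-1.338, 0.264, 1.604, -0, 1.274, -0.037], TCP at [0.18, -0.651, 0.204] pointing down, gripper open.
Joint ranges: [-2.63, 2.63], [-0.94, 2.18], [0.31, 2.57], [-1.31, 4.45], [0, 2.66], [-2.55, 2.55]. Speed limits (rad/s): [2.57, 2.57, 3.14, 3.14, 3.14, 3.14].

## Interface

Orientations are given as a rotation vector (axis times angle).
In Python, from cell import manip, inverse_kinematics, cams, order gives the robot as it stands. Calls block until the motion is done:
- manip.move_pose(position, orientation): joint-space move of the TCP to a pose.
- manip.move_linear(position, rate=0.15, rot=None): straight line of the TCP; rot=None keeps the orientation; rate is the mean speed in m/s.
- manip.set_joints(angles): joint-space move.
- manip.set_gripper(opening, force=None): finger opening in m; force is the grip in N (None keeps the last); returns when the fingers have stopped.
- manip.dwell(seconds).
- inverse_kinematics(position, orientation): joint angles nearest the present ones, or None.
- manip.state(): the state.
- cams.capture(name): name is "scene" or "top" or "wrist"; returns a dict with "image" (480x640x3 uint8, blue, green, red), "z_map" (480x640 float32, m along the optical axis (not along the pixel's ray), 0 where there is no reading), "intrinsics" (3x3 intrinsics, pixels), "k1" (the pictures are not rectified: a ray, as slopes to the right and down, at radius r is drawn at 1 + k1 r^2 times it, then the intrinsics apply), "position" and "orientation" of the camera in the world; the wrist camera has in their place "T_tool_cam" (4x4, takes a point from camera to tool coordinates, whose origin is the TCP and whose axes are the flange's). Camera axes: x right, y down, z forward; pixel columns grow to the right and rows downward; lengths in m; the calibration is good to about 2 mm. A picture is of the moment at which its call begins: read the wrist's pose just before it.
A pose or a line that the arm cannot do raises manip.IKError and nothing moves.
- order.close_job(): hands the job in; it is judged then, once.
The state is a dict: "clock": time; "joint_pos": joint angles; "joint_velocities": joint speeds; "tau": joint torques, N m; "tool_pos": TCP position; "tcp_rot": TCP orientation; "contact_force": force on the tool from outside, world axes, zero at the start; "moment": the same for the moment, N m; "gripper_width": finger opening in m; "grasp_force": force on a finger pad.
Only numpy, scipy, OpenCV 4.12 (cv2) and the standard library are available. Lean on these libraries where they do the work, as an engineer would, in place of code of your own. Each camera call takes 0.05 s, during which the arm holds its last target. There are 200 camera calls.

## Task

Turn the drying tree until its free arm points straight out over the pointer on the front of its base. Then take the standing carrier by its wooden tab, thread its window over the end of that arm and press its crossbar gently down into the roller catch until it is fully home, and let go. Do not force the tree or bend its arm, leave the arm over the pointer and leave the jar, bottle and spool where they are.

Things in the scene. Friction and masses are not known exactly. Their poses are not given: they have to be found in the camera images.
- tree_base: Fixed round dark steel foot, 120 mm across, of the drying tree; origin on the worktop on the tree's upright axis. Its -x axis is the front: there a pointer nib, 8 mm wide and 12 mm high, reaches to 81 mm from the axis. It carries the turning hub and its arms.
- hub_top (a point): Top of the hub's steel cap on the tree's axis, 176 mm above the worktop (cap 28 mm across, black hub below it 36 mm). The hub carries three level steel arms 120 degrees apart, tops 150 mm up. Two hold carriers like the loose one, fixed to the tree, all within 125 mm of the axis, their tab tops 195 mm and feet 61 mm up; the third arm is free.
- tree (a joint): turn of the hub (rad), positive anticlockwise from above; 0 when the free arm lies over the pointer: the free arm points along the base's -x axis turned by this angle. Starts between 0.8 and 2.4. It turns past 0 too (limits +-2.9), stays where it is left and resists with about 0.15 N m.
- free_end (a point): End of the free arm, at its top face, 130 mm from the tree's axis. The arm, 12 mm wide and 8 mm thick, is hinged on a spring at its root (25 mm from the tree's axis): under load it sags, about 1 mm at the catch for each 0.7 N, so the catch gives way under the push, and comes back up when the load goes. Pressed down over 32 mm at the catch (22 N; 41 mm at this end) it is bent.
- catch (a point): Seat of the roller catch on the free arm: where the crossbar's axis lies when fully home; 3 mm above the arm's top, 105 mm from the tree's axis. -x points outward along the arm, y across. Two sprung rollers, 8 mm thick and 14 mm long (y), axes at x = +-5.5, z = +5 mm, part for a crossbar pressed down (met 9 mm above home, yielding at 9 to 15 N) and close over it.
- carrier_bar (a point): Middle of the crossbar of the loose carrier (about 90 g), an upright frame on its own foot. Crossbar 6 mm thick, along y, 92 mm above the foot's underside. Foot 30 (x) x 50 (y) x 6 mm, on it a white plaque 5 mm thick up to 36 mm, then the open window, 38 mm wide and 53 mm high, between posts at y = +-22 mm. x goes through the window; front and back are alike.
- carrier_tab (a point): Centre of the carrier's wooden grip tab, 14 (x) x 24 (y) x 30 mm high, 27 mm above the crossbar's axis (tab from 104 to 134 mm above the foot's underside; two struts slope from it down to the ends of the crossbar). Axes as the carrier's.
- jar_mid (a point): middle of a small jar with beads and a dark lid, 38 mm across, 46 mm high; bystander
- resin_mid (a point): middle of a slim black dropper bottle, 25 mm across, 86 mm high; bystander
- spool_mid (a point): middle of a white spool with gold wire standing on its flange, 43 mm across, 22 mm high; bystander
Mind the look-alikes: they are no part of the job. There is more than one size of the part that bears carrier_bar; the job needs the smallest.

How it is judged:
By the outcome, as a careful person would: the job done as asked, in the order asked, and still so for the second after the job is handed in, with the robot touching nothing.
It also fails if it takes over 72 s, if anything falls off the work surface, if the arm or the gripper's body presses on something with over 40 N, if the wrist force passes 120 N, or if a joint passes its speed limit or range.

## Working session

There is one attempt and no reset: what is moved stays moved. The work goes in short steps, each a Python script; the robot and the scene stay as the last script left them, time stands still between calls to the robot, and variables do not carry over. Pictures are saved under pics/ and viewed, at most 10 in all, crops included, and the job is handed in when it is done.

```bash
mkdir -p pics; ls; cat > h.py <<'E'
import numpy as np, cv2
from scipy.spatial.transform import Rotation as R
from cell import manip, inverse_kinematics, cams, order
def campose(c,st=None):
    if "T_tool_cam" in c:
        T=np.eye(4);T[:3,:3]=R.from_rotvec(st["tcp_rot"]).as_matrix();T[:3,3]=st["tool_pos"]
        return T@np.array(c["T_tool_cam"])
    T=np.eye(4);o=np.array(c["orientation"])
    T[:3,:3]=o if o.shape==(3,3) else R.from_rotvec(o).as_matrix();T[:3,3]=c["position"];return T
def rays(c,uv):
    K=np.array(c["intrinsics"]);uv=np.asarray(uv,float).reshape(-1,1,2)
    p=cv2.undistortPoints(uv,K,np.array([c["k1"],0,0,0.]))[:,0]
    return np.c_[p,np.ones(len(p))]
def cloud(c,T):
    v,u=np.mgrid[:480,:640];r=rays(c,np.c_[u.ravel(),v.ravel()])
    P=r*c["z_map"].reshape(-1,1);return (P@T[:3,:3].T+T[:3,3]).reshape(480,640,3)
def onplane(c,T,uv,z):
    d=rays(c,uv)@T[:3,:3].T;return T[:3,3]+d*((z-T[2,3])/d[:,2:])
def grab(n):
    st=manip.state();c=cams.capture(n);T=campose(c,st);return c,T,cloud(c,T)
E
python3 - <<'E'
from h import *
for n in("scene","top"):
    c,T,P=grab(n);cv2.imwrite(f"pics/{n}0.png",c["image"]);np.savez(f"{n}0.npz",img=c["image"],P=P,T=T)
    print(n,c["position"],c["orientation"],c["intrinsics"],c["k1"])
print(manip.state())
E
```

```text
pics
scene [0.08770258 0.5100845  0.70455002] [-1.0035156   2.42805709 -1.07531161] [[434.45260493   0.         321.46495725]
 [  0.         434.45260493 248.39161383]
 [  0.           0.           1.        ]] -0.007852938844131057
top [0.36529984 0.02533246 1.1654084 ] [-2.14068043  2.15039476 -0.12208578] [[486.18270595   0.         321.20012965]
 [  0.         486.18270595 244.35529744]
 [  0.           0.           1.        ]] 0.04382121817655708
{'clock': 0.1, 'joint_pos': array([-1.33790638e+00,  2.64650683e-01,  1.60521640e+00, -1.42927638e-05,
        1.27372211e+00, -3.69034360e-02]), 'joint_velocities': array([ 0.0006196 , -0.0020154 , -0.00384522, -0.00107835, -0.00010464,
       -0.00202844]), 'tau': array([ 1.13600665e-03, -5.03617215e+01, -3.58071291e+01,  7.31249666e-02,
        2.33160588e-02, -6.22386801e-05]), 'tool_pos': array([ 0.17973619, -0.64989302,  0.20234224]), 'tcp_rot': array([-3.11108352e+00, -4.22245808e-01,  3.27981235e-04]), 'contact_force': array([-0.42972106,  0.0264706 , -0.32860741]), 'moment': array([ 0.00322183, -0.01829396, -0.06764135]), 'grasp_force': 0.0, 'gripper_width': 0.08833383874086267}
```

View pics/scene0.png

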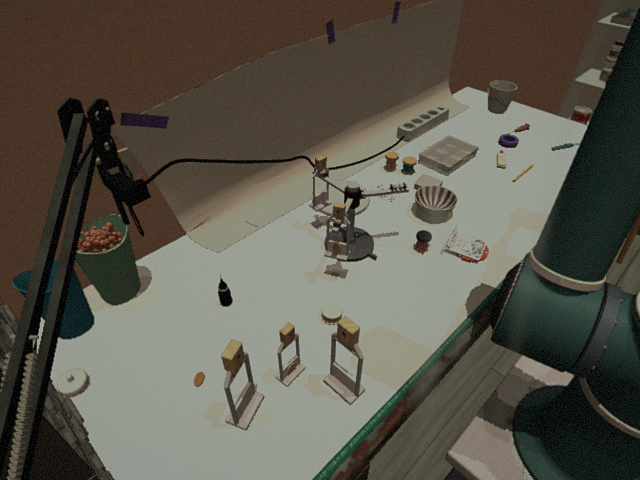

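View pics/top0.png

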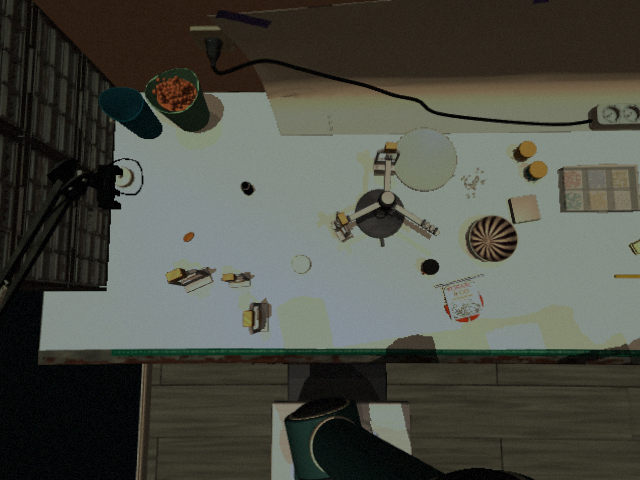

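Candidates for the carrier, in the top view: (185,275), (237,279) and (257,317), plus the two fixed to the tree at (342,228) and (387,155). The middle one looks smallest (scene view 290,350). I'll check it in a close crop with heights.

```bash
python3 - <<'E'
from h import *
z=np.load("top0.npz");i=z["img"];P=z["P"]
s=np.load("scene0.npz")
a=cv2.resize(i[255:340,155:285],(800,523)) 
A=cv2.resize(i[140:260,320:450],(400,369),interpolation=cv2.INTER_CUBIC)
B=cv2.resize(i[255:340,155:285],(400,262),interpolation=cv2.INTER_CUBIC)
C=cv2.resize(s["img"][150:290,290:420],(400,431),interpolation=cv2.INTER_CUBIC)
D=cv2.resize(s["img"][310:440,210:380],(400,306),interpolation=cv2.INTER_CUBIC)
o=np.zeros((600,800,3),np.uint8);o[:A.shape[0],:400]=A;o[:262,400:]=B
o[369:600,:400]=cv2.resize(s["img"][225:275,320:406],(400,231),interpolation=cv2.INTER_CUBIC);o[262:568,400:]=D
o=np.clip(o.astype(float)*1.3,0,255).astype(np.uint8)
cv2.imwrite("pics/crop1.png",o)
for nm,q,Z in(("top",P,z),("scene",s["P"],s)):
    m=(q[...,2]>.02)&(q[...,2]<.25)&(q[...,0]>.3)&(q[...,0]<.95)&(abs(q[...,1])<.6)
    n,l,st,ce=cv2.connectedComponentsWithStats(m.astype(np.uint8))
    for k in range(1,n):
        if st[k,4]>25:
            p=q[l==k];t=p[p[:,2]>np.percentile(p[:,2],97)-.012];print(nm,ce[k].round(),st[k,4],"zmax %.3f"%np.percentile(p[:,2],97),t.mean(0).round(3),p.mean(0).round(3))
E
```

```text
top [304.  73.] 41746 zmax 0.244 [0.884 0.111 0.241] [0.88  0.077 0.139]
top [408. 174.] 4963 zmax 0.192 [ 0.623 -0.054  0.193] [ 0.675 -0.159  0.068]
top [526. 150.] 283 zmax 0.053 [ 0.734 -0.437  0.049] [ 0.733 -0.436  0.047]
top [537. 169.] 269 zmax 0.045 [ 0.688 -0.462  0.041] [ 0.688 -0.462  0.041]
top [580. 188.] 1592 zmax 0.036 [ 0.645 -0.562  0.032] [ 0.645 -0.561  0.032]
top [122. 175.] 26 zmax 0.032 [0.687 0.525 0.024] [0.687 0.525 0.024]
top [246. 187.] 110 zmax 0.068 [0.652 0.222 0.062] [0.65  0.221 0.046]
top [ 78. 246.] 4727 zmax 0.240 [0.466 0.557 0.236] [0.5   0.557 0.139]
top [ 58. 200.] 37 zmax 0.240 [0.577 0.556 0.232] [0.58  0.556 0.23 ]
top [497. 237.] 870 zmax 0.050 [ 0.529 -0.364  0.046] [ 0.53  -0.364  0.035]
top [301. 264.] 216 zmax 0.026 [0.47  0.094 0.023] [0.47  0.094 0.023]
top [430. 267.] 207 zmax 0.050 [ 0.46  -0.206  0.045] [ 0.46  -0.206  0.045]
top [183. 276.] 447 zmax 0.181 [0.436 0.342 0.178] [0.436 0.339 0.119]
top [233. 278.] 176 zmax 0.137 [0.433 0.241 0.134] [0.432 0.236 0.1  ]
top [253. 318.] 409 zmax 0.180 [0.346 0.19  0.178] [0.346 0.189 0.1
[... 439 characters left out ...]
27 0.242] [0.899 0.479 0.162]
scene [435. 199.] 781 zmax 0.049 [ 0.525 -0.36   0.044] [ 0.526 -0.363  0.036]
scene [423. 238.] 216 zmax 0.048 [ 0.456 -0.206  0.045] [ 0.455 -0.205  0.039]
scene [223. 291.] 202 zmax 0.068 [0.649 0.223 0.062] [0.646 0.225 0.043]
scene [332. 310.] 261 zmax 0.024 [0.467 0.092 0.022] [0.467 0.092 0.022]
scene [347. 352.] 1302 zmax 0.179 [0.341 0.192 0.176] [0.34  0.192 0.11 ]
scene [288. 348.] 637 zmax 0.135 [0.428 0.241 0.131] [0.428 0.242 0.084]
scene [236. 376.] 1326 zmax 0.179 [0.43  0.343 0.176] [0.428 0.345 0.113]
scene [ 70. 378.] 53 zmax 0.033 [0.682 0.527 0.028] [0.682 0.528 0.027]
scene [ 71. 447.] 3222 zmax 0.247 [0.411 0.572 0.242] [0.459 0.559 0.174]
```

View pics/crop1.png

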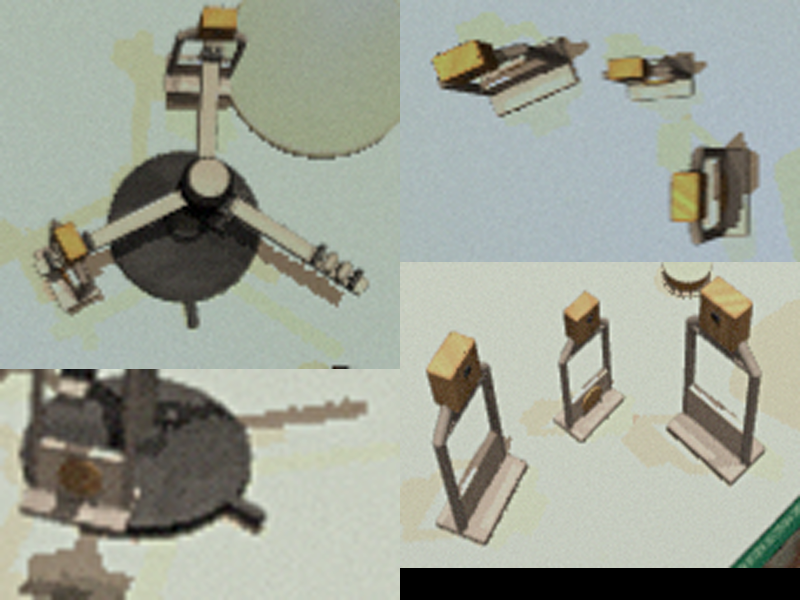

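The crop confirms the middle carrier at top (237,279), scene (290,350): its tab top is 134 mm up, against about 180 mm for its neighbours. In the top view the tree cap is at (388,198), the pointer tip at (382,244) and the free arm end at (438,233), with its rollers visible. Next I'll work out the geometry and look with the wrist camera.

```bash
python3 - <<'E'
from h import *
st=manip.state();w=cams.capture("wrist");print(np.array(w["T_tool_cam"]).round(4),w["intrinsics"][0],w["k1"])
ct,Tt,P=grab("top");cs,Ts,Q=grab("scene")
g=lambda u,v,z:onplane(ct,Tt,[(u,v)],z)[0].round(4)
print("cap",g(388.3,197.9,.176),"tip",g(382.4,244.7,.012),"end",g(438.6,232.7,.150))
gs=lambda u,v,z:onplane(cs,Ts,[(u,v)],z)[0].round(4)
print("tip s",gs(375.5,257.5,.012))
for nm,q in(("top",P),("scene",Q)):
    m=(abs(q[...,2]-.174)<.007)&(np.hypot(q[...,0]-.587,q[...,1]+.115)<.05);p=q[m];print(nm,"cap",len(p),p.mean(0).round(4))
print(R.from_rotvec(st["tcp_rot"]).as_matrix().round(2))
E
```

```text
[[ 9.000e-04 -9.537e-01 -3.006e-01  7.850e-02]
 [ 1.000e+00  1.200e-03 -8.000e-04  3.000e-04]
 [ 1.100e-03 -3.006e-01  9.537e-01 -1.808e-01]
 [ 0.000e+00  0.000e+00  0.000e+00  1.000e+00]] [432.96109428   0.         316.32591248] -0.08470283757691018
cap [ 0.592 -0.097  0.176] tip [ 0.5157 -0.1009  0.012 ] end [ 0.5224 -0.2038  0.15  ]
tip s [ 0.5084 -0.0987  0.012 ]
top cap 148 [ 0.592  -0.0955  0.1752]
scene cap 111 [ 0.5878 -0.0948  0.1741]
[[ 0.96  0.27 -0.  ]
 [ 0.27 -0.96  0.  ]
 [ 0.   -0.   -1.  ]]
```

```bash
cat >> h.py <<'E'
def ori(yaw,tilt=0.):
    "tool down, tool x at yaw from world x; tilt about tool y... rotvec"
    return (R.from_euler('z',yaw)*R.from_euler('x',np.pi+tilt)).as_rotvec()
E
python3 - <<'E'
from h import *
manip.move_pose([.5,-.10,.29],ori(0));manip.set_gripper(.02,5)
manip.dwell(.3)
c,T,P=grab("wrist");s,Ts,Q=grab("scene")
np.savez("w1.npz",img=c["image"],P=P,T=T);print(manip.state()["clock"],manip.state()["tool_pos"])
o=np.zeros((600,800,3),np.uint8);o[:480,:640]=c["image"]
cv2.imwrite("pics/w1.png",np.clip(1.3*c["image"].astype(float),0,255).astype(np.uint8));cv2.imwrite("pics/s1.png",s["image"])
# gripper extents from scene depth
for a,b in((.29,.35),(.355,.38),(.38,.42),(.42,.48)):
    m=(Q[...,2]>a)&(Q[...,2]<b)&(abs(Q[...,0]-.5)<.14)&(abs(Q[...,1]+.1)<.14);p=Q[m]
    if len(p):print(a,len(p),(p.min(0)-[.5,-.1,0]).round(3),(p.max(0)-[.5,-.1,0]).round(3))
E
```

```text
4.025 [ 0.50000268 -0.10000183  0.28995123]
0.29 298 [-0.014 -0.025  0.325] [0.007 0.027 0.35 ]
0.355 254 [-0.014 -0.028  0.355] [0.007 0.028 0.38 ]
0.38 1599 [-0.038 -0.094  0.38 ] [0.033 0.092 0.42 ]
0.42 2756 [-0.038 -0.096  0.42 ] [0.032 0.095 0.48 ]
```

View pics/w1.png

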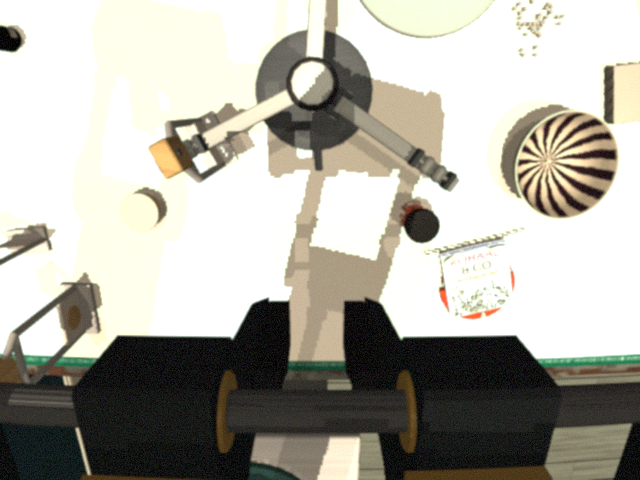

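The wrist view shows the cap at (312,84), the pointer tip at (319,169), the free arm running to (450,182) with rollers at (415-435,158-172), and the jar at (421,222).

```bash
python3 - <<'E'
from h import *
z=np.load("w1.npz");T=z["T"];P=z["P"];img=z["img"].astype(int)
c=cams.capture("wrist")
m=(abs(P[...,2]-.174)<.006)&(np.hypot(P[...,0]-.59,P[...,1]+.095)<.03);print("cap",P[m].mean(0).round(4),m.sum())
g=lambda u,v,zz:onplane(c,T,[(u,v)],zz)[0]
cap=g(312,84,.176);tip=g(319,169.5,.012);end=g(450,183,.150)
# arm centreline from cloud
q=P[(abs(P[...,2]-.148)<.006)];d=q[:,:2]-cap[:2];r=np.hypot(*d.T);a=np.degrees(np.arctan2(-d[:,1],-d[:,0]))
k=(r>.03)&(r<.085)&(abs(a-57)<20);print("arm angle (med)",np.median(a[k]),k.sum(),"z",np.median(q[k][:,2]))
print("cap px",cap,"tip",tip,"end",end)
dark=(img.sum(2)<200)
# base disc, pointer: low dark points
b=P[dark&(P[...,2]<.03)&(P[...,2]>.002)];rr=np.hypot(b[:,0]-cap[0],b[:,1]-cap[1]);b=b[rr<.09];rr=rr[rr<.09]
ring=b[(rr>.05)&(rr<.065)];print("disc z",np.median(ring[:,2]))
nib=b[(rr>.065)];print("nib n",len(nib),nib.mean(0).round(4))
for C in(cap,):
  for p in(tip,end,nib.mean(0)):
    e=p-C;print(np.hypot(*e[:2]).round(4),np.degrees(np.arctan2(-e[1],-e[0])).round(2))
E
```

```text
cap [ 0.5933 -0.097   0.1755] 1456
arm angle (med) 56.710603337749575 1286 z 0.149369888774898
cap px [ 0.59246132 -0.09702709  0.176     ] tip [ 0.51376884 -0.10252223  0.012     ] end [ 0.52366022 -0.2003659   0.15      ]
disc z 0.011617887895016832
nib n 78 [ 0.5209 -0.1014  0.0114]
0.0789 3.99
0.1241 56.35
0.0717 3.47
```

```bash
python3 - <<'E'
from h import *
C=np.array([.5928,-.097]);r=.075
def p(a,z):
    a=np.radians(a);return [*(C-r*np.array([np.cos(a),np.sin(a)])),z],ori(a)
a0=56.6
manip.set_gripper(.036);manip.move_pose(*p(a0,.22));manip.move_linear(p(a0,.142)[0],rate=.08)
F=manip.state()["contact_force"];print("down",F.round(2),manip.state()["clock"])
manip.set_gripper(.016,3)
for a in np.linspace(a0,3.7,9)[1:]:
    q,o=p(a,.142);manip.move_linear(q,rate=.05,rot=o);s=manip.state();print(round(a,1),(s["contact_force"]-F).round(2),s["gripper_width"].round(4))
manip.set_gripper(.012,3);s=manip.state();print((s["contact_force"]-F).round(2),s["gripper_width"].round(4))
manip.set_gripper(.036);manip.move_linear(p(3.7,.22)[0],rate=.1)
manip.move_pose([.5,-.10,.29],ori(0));manip.dwell(.2)
c,T,P=grab("wrist");cv2.imwrite("pics/w2.png",c["image"]);np.savez("w2.npz",img=c["image"],P=P,T=T)
print(manip.state()["clock"])
q=P[(abs(P[...,2]-.148)<.006)];d=q[:,:2]-C;rr=np.hypot(*d.T);aa=np.degrees(np.arctan2(-d[:,1],-d[:,0]))
k=(rr>.03)&(rr<.085)&(abs(aa-4)<20);print("arm",np.median(aa[k]),k.sum())
k=(rr>.03)&(rr<.13)&(abs(aa-4)<20);print(np.polyfit(q[k][:,0],q[k][:,1],1), "line angle",np.degrees(np.arctan(np.polyfit(q[k][:,0],q[k][:,1],1)[0])))
m=(abs(P[...,2]-.174)<.006)&(np.hypot(P[...,0]-.59,P[...,1]+.095)<.03);print("cap",P[m].mean(0).round(4))
crop=cv2.resize(c["image"][20:200,250:380],(520,720)[:2] if 0 else (433,600),interpolation=cv2.INTER_CUBIC)
cv2.imwrite("pics/w2c.png",np.clip(crop*1.6,0,255).astype(np.uint8))
E
```

```text
down [-0.22  0.59  0.15] 6.6333Traceback (most recent call last):
  File "<stdin>", line 10, in <module>
AttributeError: 'float' object has no attribute 'round'
```

```bash
cat > turn.py <<'E'
from h import *
C=np.array([.5928,-.097]);r=.075
def p(a,z):
    a=np.radians(a);return [*(C-r*np.array([np.cos(a),np.sin(a)])),z],ori(a)
def look(tag):
    c,T,P=grab("wrist");np.savez(tag+".npz",img=c["image"],P=P,T=T)
    print(manip.state()["clock"])
    q=P[(abs(P[...,2]-.148)<.006)];d=q[:,:2]-C;rr=np.hypot(*d.T);aa=np.degrees(np.arctan2(-d[:,1],-d[:,0]))
    k=(rr>.03)&(rr<.085)&(abs(aa-4)<20);print("arm",np.median(aa[k]),k.sum())
    print("line angle",np.degrees(np.arctan(np.polyfit(q[k][:,0],q[k][:,1],1)[0])))
    m=(abs(P[...,2]-.174)<.006)&(np.hypot(P[...,0]-.59,P[...,1]+.095)<.03);print("cap",P[m].mean(0).round(4))
    crop=cv2.resize(c["image"][20:200,250:380],(433,600),interpolation=cv2.INTER_CUBIC)
    cv2.imwrite(f"pics/{tag}c.png",np.clip(crop*1.6,0,255).astype(np.uint8))
E
python3 - <<'E'
from turn import *
a0=np.degrees(-0)
print(manip.state()["tool_pos"],manip.state()["clock"])
F=np.array([-.22,.59,.15])
for a in np.linspace(56.6,3.7,9)[2:]:
    q,o=p(a,.142);manip.move_linear(q,rate=.05,rot=o);s=manip.state();print(round(a,1),(s["contact_force"]-F).round(2),round(s["gripper_width"],4))
manip.set_gripper(.012,3);s=manip.state();print((s["contact_force"]-F).round(2),round(s["gripper_width"],4))
manip.set_gripper(.036);manip.move_linear(p(3.7,.22)[0],rate=.1)
manip.move_pose([.5,-.10,.29],ori(0));manip.dwell(.2);look("w2")
E
```

```text
[ 0.54458885 -0.15442857  0.14202243] 7.4417
43.4 [-0.23 -0.68  0.31] 0.0158
36.8 [ 0.48 -0.85  0.23] 0.0159
30.2 [ 0.66 -0.11  0.4 ] 0.0158
23.5 [1.22 0.26 0.01] 0.0162
16.9 [ 0.44 -0.77 -0.61] 0.0161
10.3 [ 0.85 -1.25  0.01] 0.016
3.7 [ 0.41  0.43 -0.77] 0.0162
[-0.1  -0.66 -1.02] 0.012
12.1
arm nan 0
  return _methods._mean(a, axis=axis, dtype=dtype,
  ret = ret.dtype.type(ret / rcount)
Traceback (most recent call last):
  File "turn.py", line 10, in look
    print("line angle",np.degrees(np.arctan(np.polyfit(q[k][:,0],q[k][:,1],1)[0])))
                                            ~~~~~~~~~~^^^^^^^^^^^^^^^^^^^^^^^
TypeError: expected non-empty vector for x
```

```bash
python3 - <<'E'
import numpy as np,cv2
i=np.load("w2.npz")["img"];cv2.imwrite("pics/w2c.png",np.clip(cv2.resize(i[0:300,100:500],(800,600),interpolation=cv2.INTER_CUBIC)*1.3,0,255).astype(np.uint8))
E
```

```text
(no output)
```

View pics/w2c.png

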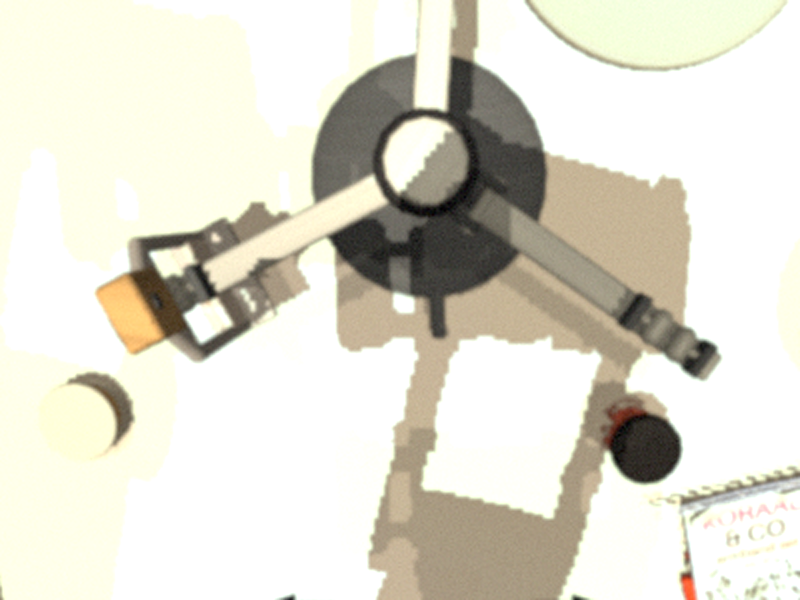

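The arm did not turn, so the tips must have passed over it: it still runs to (705,365) in this crop. I'll go lower and confirm contact by closing before turning.

```bash
python3 - <<'E'
from turn import *
a0=56.6
manip.move_pose(*p(a0,.20));manip.move_linear(p(a0,.128)[0],rate=.08)
s=manip.state();print(s["contact_force"].round(2),s["tool_pos"].round(4),R.from_rotvec(s["tcp_rot"]).as_matrix().round(3).tolist())
manip.set_gripper(.006,3);s=manip.state();print(s["contact_force"].round(2),s["gripper_width"],s["grasp_force"],s["clock"])
c=cams.capture("scene");cv2.imwrite("pics/s3.png",cv2.resize(c["image"][110:290,260:500],(800,600),interpolation=cv2.INTER_CUBIC))
E
```

```text
[-0.01  0.34 -0.41] [ 0.5521 -0.1598  0.1286] [[0.55, 0.835, 0.001], [0.835, -0.55, -0.0], [0.0, 0.001, -1.0]]
[ 0.41  0.04 -0.01] 0.005999459606737164 0.0 14.7583
```

View pics/s3.png

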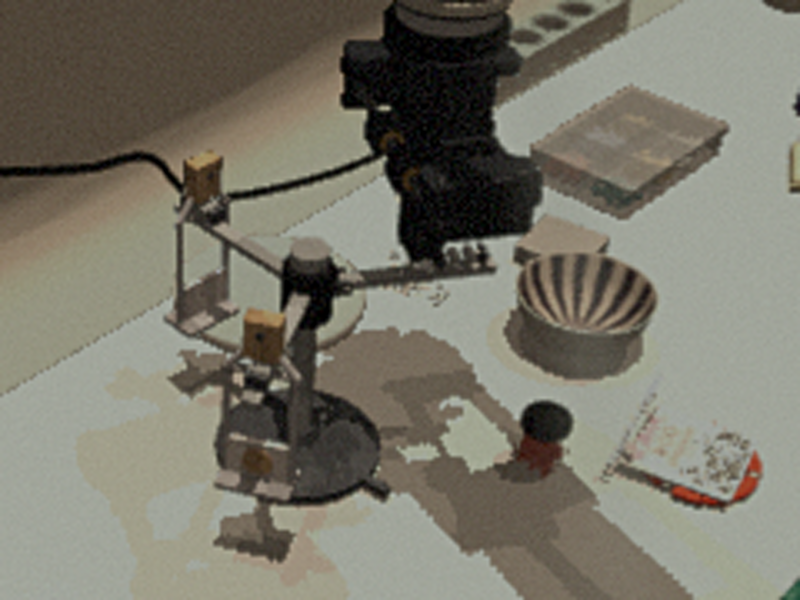

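```bash
python3 - <<'E'
from h import *
c,T,P=grab("scene")
K=np.array(c["intrinsics"])
def proj(X):
    x=(np.array(X)-T[:3,3])@T[:3,:3];return cv2.projectPoints(x.reshape(1,1,3),np.zeros(3),np.zeros(3),K,np.array([c["k1"],0,0,0.]))[0].ravel()
f=lambda q:(np.array(q)-[260,110])/.3
for z in(.128,.15,.16,.17,.18,.192):print(z,f(proj([.552,-.1598,z])).round(0))
print("arm end",f(proj([.5215,-.2055,.15])))
w,Tw,Q=grab("wrist");w2=w["image"];cv2.imwrite("pics/w4.png",np.clip(w2*1.3,0,255).astype(np.uint8))
m=(np.hypot(P[...,0]-.552,P[...,1]+.16)<.13)&(P[...,2]>.155)&(c["image"].sum(2)<150)
v,u=np.where(m);
for k in np.argsort(P[m][:,2])[:400:40]:print(f((u[k],v[k])).round(),P[v[k],u[k]].round(3))
E
```

```text
0.128 [408. 293.]
0.15 [412. 266.]
0.16 [413. 253.]
0.17 [415. 240.]
0.18 [416. 228.]
0.192 [418. 212.]
arm end [489.56498561 256.74905793]
[300. 290.] [ 0.581 -0.081  0.155]
[320. 280.] [ 0.575 -0.093  0.16 ]
[323. 273.] [ 0.575 -0.096  0.164]
[440. 257.] [ 0.531 -0.16   0.168]
[310. 263.] [ 0.579 -0.087  0.174]
[403. 217.] [ 0.562 -0.158  0.185]
[413. 207.] [ 0.549 -0.15   0.202]
[417. 237.] [ 0.501 -0.087  0.231]
[430. 237.] [ 0.493 -0.09   0.233]
[453. 230.] [ 0.487 -0.103  0.235]
```

View pics/w4.png

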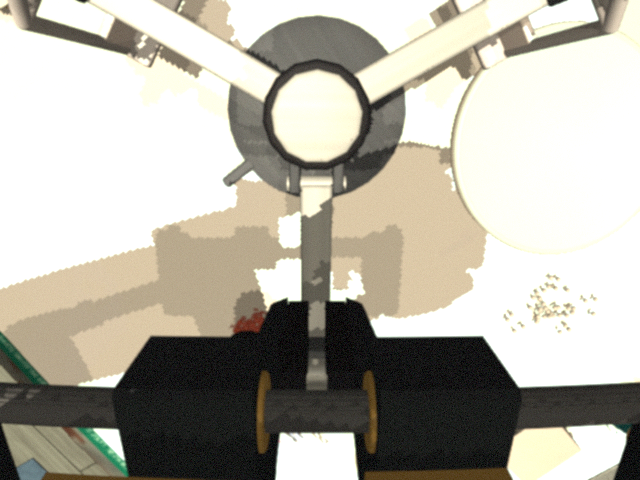

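The fingers sit above the arm although the TCP reads z=0.128, so the real tips look about 27 mm short of the reported TCP. I'll measure that from the wrist depth and the scene camera.

```bash
python3 - <<'E'
from h import *
w,Tw,Q=grab("wrist");s=manip.state()
Tt=np.eye(4);Tt[:3,:3]=R.from_rotvec(s["tcp_rot"]).as_matrix();Tt[:3,3]=s["tool_pos"]
L=(Q-Tt[:3,3])@Tt[:3,:3]
for v in range(290,480,12):
    print(v,[tuple((1000*L[v,u]).round().astype(int).tolist()) if w["z_map"][v,u]>0 else None for u in(140,250,290,345,380,500)])
f=Q[290:335,265:372].reshape(-1,3);l=L[290:335,265:372].reshape(-1,3);k=(l[:,2]<-21)&(l[:,2]>-80)
print("tips tool z max",np.percentile(l[k][:,2],[90,99,100]))
E
```

```text
290 [(-59, -139, 129), (-59, -51, 129), (-59, -20, 130), (-59, 23, 129), (-59, 50, 129), (-59, 146, 129)]
302 [(-70, -140, 128), (-69, -52, 129), (10, -9, -37), (-69, 23, 130), (-69, 51, 129), (-70, 148, 130)]
314 [(-80, -141, 128), (-80, -52, 129), (9, -9, -45), (9, 10, -46), (-79, 51, 129), (-80, 149, 129)]
326 [(-91, -143, 129), (-79, -49, 107), (9, -8, -54), (9, 10, -53), (-90, 52, 128), (-92, 151, 130)]
338 [(-102, -144, 129), (34, -13, -104), (9, -8, -62), (9, 9, -61), (34, 13, -105), (-103, 152, 130)]
350 [(34, -33, -109), (34, -12, -109), (9, -7, -69), (10, 9, -69), (34, 13, -108), (-114, 154, 129)]
362 [(33, -32, -113), (34, -12, -113), (9, -7, -74), (10, 9, -76), (34, 12, -113), (35, 33, -115)]
374 [(34, -30, -117), (34, -11, -117), (9, -7, -80), (8, 8, -80), (33, 12, -115), (35, 32, -118)]
386 [(34, -29, -120), (33, -11, -120), (4, -7, -79), (5, 8, -80), (34, 11, -120), (34, 31, -121)]
398 [(33, -28, -123), (33, -10, -122), (27, -4, -114), (26, 6, -112), (33, 11, -121), (33, 31, -122)]
410 [(31, -29, -123), (31, -10, -123), (25, -4, -115), (25, 6, -115), (31, 11, -122), (3
[... 526 characters left out ...]
8, 33, -123)]Traceback (most recent call last):
  File "<stdin>", line 8, in <module>
    return _quantile_unchecked(
        a, q, axis, out, overwrite_input, method, keepdims, weights)
    return _ureduce(a,
                    func=_quantile_ureduce_func,
    ...<5 lines>...
                    overwrite_input=overwrite_input,
                    method=method)
    r = func(a, **kwargs)
    result = _quantile(arr,
                       quantiles=q,
    ...<2 lines>...
                       out=out,
                       weights=wgt)
    slices_having_nans = np.isnan(arr[-1, ...])
                                  ~~~^^^^^^^^^
IndexError: index -1 is out of bounds for axis 0 with size 0
```

The fingertips sit at tool z ≈ -35 mm, so they are 35 mm short of the nominal TCP, and the body is offset by about the same amount. I'll correct by D=35 mm and verify by touch on the arm.

```bash
python3 - <<'E'
from turn import *
D=.035
manip.set_gripper(.036,3)
manip.move_linear(p(56.6,.138-D)[0],rate=.06)
s=manip.state();F=s["contact_force"];print(F.round(2),s["tool_pos"].round(4))
manip.set_gripper(.006,3);s=manip.state();print((s["contact_force"]-F).round(2),s["gripper_width"],s["grasp_force"],s["clock"])
if s["gripper_width"]>.009:
    manip.set_gripper(.015,3)
    for a in np.linspace(56.6,3.7,9)[1:]:
        q,o=p(a,.138-D);manip.move_linear(q,rate=.05,rot=o);s=manip.state();print(round(a,1),(s["contact_force"]-F).round(2))
        if np.linalg.norm(s["contact_force"]-F)>8:break
    manip.set_gripper(.006,3);s=manip.state();print((s["contact_force"]-F).round(2),round(s["gripper_width"],4),s["clock"])
E
```

```text
[-0.39 -0.17  0.73] [ 0.5511 -0.1595  0.1024]
[-0.21 -0.69 -0.95] 0.012109494050300814 3.0005140230059624 16.6167
50.0 [ 0.1   0.45 -0.1 ]
43.4 [ 1.66  0.19 -0.52]
36.8 [-0.82  0.75 -0.51]
30.2 [-0.16  0.57 -1.27]
23.5 [-0.03  0.44 -0.31]
16.9 [0.38 0.31 0.14]
10.3 [-0.06  0.63 -1.49]
3.7 [ 0.87  0.3  -1.19]
[ 0.86 -1.55  0.42] 0.0123 19.6917
```

```bash
python3 - <<'E'
from turn import *
manip.set_gripper(.036);manip.move_linear(p(3.7,.25)[0],rate=.15)
manip.move_pose([.5,-.10,.25],ori(0));manip.dwell(.2);look("w5")
c,T,P=grab("wrist")
cv2.imwrite("pics/w5c.png",np.clip(cv2.resize(c["image"][0:260,200:440],(553,600),interpolation=cv2.INTER_CUBIC)*1.5,0,255).astype(np.uint8))
E
```

```text
21.8583
arm 4.06664020752741 1550
line angle 3.8296526150175842
cap [ 0.5933 -0.097   0.1755]
```

View pics/w5c.png

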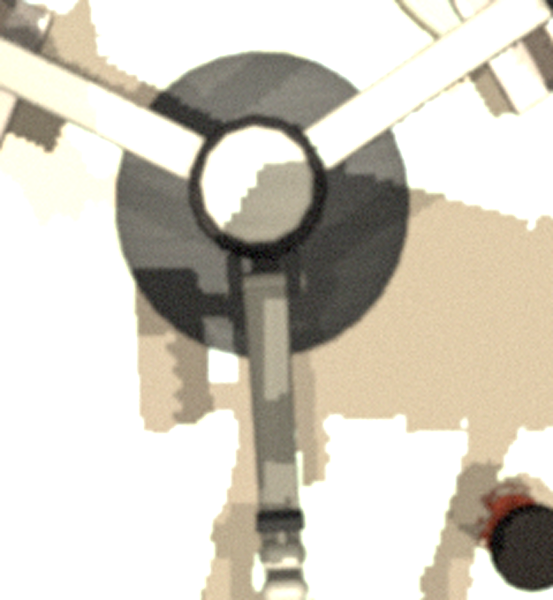

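The free arm now covers the pointer (arm at 3.8-4.1°, pointer at 3.5-4.0°). Next, a wrist measurement of the small carrier.

```bash
python3 - <<'E'
from h import *
manip.set_gripper(.045,3)
manip.move_linear([.42,.235,.30],rate=.3,rot=ori(0));manip.dwell(.2)
c,T,P=grab("wrist");np.savez("w6.npz",img=c["image"],P=P,T=T);print(manip.state()["clock"])
m=(abs(P[...,0]-.43)<.03)&(abs(P[...,1]-.24)<.03)&(abs(P[...,2]-.134)<.006)
p=P[m];print("tab top",len(p),p.mean(0).round(4));
v,u=np.where(m);r=cv2.minAreaRect((1000*p[:,:2]).astype(np.float32));print(r)
for n,lo,hi in(("bar/struts",.085,.1),("foot",.002,.009),("post",.04,.09)):
    m=(abs(P[...,0]-.43)<.035)&(abs(P[...,1]-.24)<.04)&(P[...,2]>lo)&(P[...,2]<hi)
    if n=="foot":m&=c["image"].sum(2)<620
    p=P[m];r=cv2.minAreaRect((1000*p[:,:2]).astype(np.float32));print(n,len(p),r)
# neighbour tabs
for X in((.34,.19),(.433,.342)):
    m=(np.hypot(P[...,0]-X[0],P[...,1]-X[1])<.05)&(P[...,2]>.168)&(P[...,2]<.19);p=P[m]
    if len(p):print("nb",p.min(0).round(3),p.max(0).round(3))
cv2.imwrite("pics/w6.png",np.clip(cv2.resize(c["image"][40:340,180:520],(680,600),interpolation=cv2.INTER_CUBIC)*1.2,0,255).astype(np.uint8))
E
```

```text
23.8083
tab top 513 [0.4334 0.2405 0.1332]
((432.79632568359375, 240.50123596191406), (14.273517608642578, 23.96586036682129), 5.15803861618042)
bar/struts 126 ((433.0572814941406, 240.62945556640625), (5.928658485412598, 49.3397216796875), 4.5618977546691895)
foot 625 ((435.1558532714844, 240.82229614257812), (26.114273071289062, 50.08720397949219), 5.218259811401367)
post 96 ((434.3407897949219, 240.46798706054688), (3.4714438915252686, 48.94475173950195), 5.319199562072754)
nb [0.33  0.181 0.168] [0.362 0.2   0.179]
nb [0.422 0.324 0.168] [0.449 0.359 0.18 ]
```

View pics/w6.png

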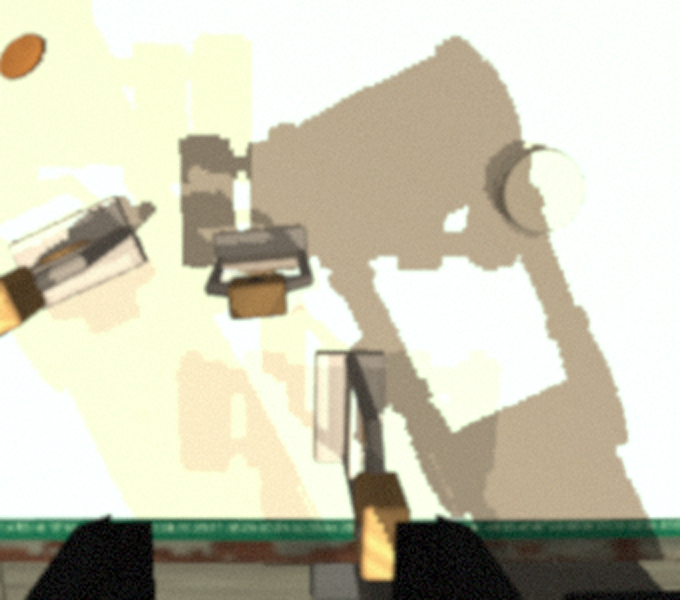

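The view shows the small carrier alone, tab at (258,297) in the crop, at (0.433,0.2405) with yaw 5.2°. The tall neighbours sit close by on both sides. I'll grip across its thin faces, with the tool leaning 18° toward +y so the body clears the neighbour at y≤0.20.

```bash
cat >> h.py <<'E'
TILT=np.radians(18);D=.035
def pose(G,psi,sgn=-1):
    "TCP pose for real grasp point G, carrier x at psi, body leaning to the carrier's +y"
    cx=np.array([np.cos(psi),np.sin(psi),0]);cy=np.array([-np.sin(psi),np.cos(psi),0])
    z=-np.cos(TILT)*np.array([0,0,1])-np.sin(TILT)*cy;y=sgn*cx;x=np.cross(y,z)
    return np.array(G)+(.019+D)*z,R.from_matrix(np.c_[x,y,z]).as_rotvec()
def fz(n=8):
    f=[]
    for _ in range(n):manip.dwell(.01);f.append(manip.state()["contact_force"])
    return np.mean(f,0)
E
python3 - <<'E'
from h import *
psi=np.radians(5.2);C=np.array([.593,-.097]);a=np.radians(3.9);d=-np.array([np.cos(a),np.sin(a)])
G=np.array([.433,.2405,.127])
for s in(1,-1):
    for g,ps in((G,psi),(G+[0,0,.1],psi),([*(C+.175*d),.217],a),([*(C+.105*d),.217],a),([*(C+.105*d),.17],a)):
        q=inverse_kinematics(*pose(g,ps,s));print(s,None if q is None else np.round(q,2))
E
```

```text
1 [ 0.63  0.15  2.02 -0.3   1.14  0.69]
1 [ 0.63  0.05  1.94 -0.28  1.33  0.63]
1 [-0.08 -0.21  2.2  -0.34  1.13 -0.01]
1 [-0.06 -0.06  2.07 -0.35  1.12  0.02]
1 [-0.06 -0.01  2.11 -0.37  1.03  0.06]
-1 [ 0.63  0.15  2.02 -0.3   1.14 -2.46]
-1 [ 0.63  0.05  1.94 -0.28  1.33 -2.51]
-1 None
-1 None
-1 None
```

```bash
python3 - <<'E'
from h import *
psi=np.radians(5.2);G=np.array([.433,.2405,.127]);up=lambda h:pose(G+[0,0,h],psi,1)
manip.move_pose(*up(.1));F=fz()
manip.move_linear(up(0)[0],rate=.08);f=fz();print("down",(f-F).round(2),manip.state()["clock"])
if np.linalg.norm(f-F)<4:
    manip.set_gripper(.006,40);s=manip.state();print(s["gripper_width"],s["grasp_force"],(s["contact_force"]-F).round(2))
    manip.move_linear(up(.004)[0],rate=.03);print("lift",(fz()-F).round(2),manip.state()["gripper_width"])
E
```

```text
down [-0.26 -0.07  0.09] 26.6083
0.013521310346902765 39.97935283463448 [-1.11  0.46 -0.36]
lift [-0.56  0.24 -0.99] 0.01357938491782706
```

```bash
python3 - <<'E'
from h import *
psi=np.radians(5.2);G=np.array([.433,.2405,.127]);C=np.array([.593,-.097]);a=np.radians(3.9);d=-np.array([np.cos(a),np.sin(a)])
zg=.182+.035
manip.move_linear(pose([.433,.2405,zg],psi,1)[0],rate=.15)
q,o=pose([.445,.05,zg],a,1);manip.move_linear(q,rate=.25,rot=o)
q,o=pose([*(C+.175*d),zg],a,1);manip.move_linear(q,rate=.2,rot=o);manip.dwell(.4)
s=manip.state();print(s["clock"],s["gripper_width"],fz().round(2))
want=C+.175*d;print("want tab",want)
for n in("top","scene"):
    c,T,P=grab(n)
    m=(abs(P[...,0]-want[0])<.06)&(abs(P[...,1]-want[1])<.05)
    for nm,lo,hi in(("white foot/plaque",.085,.13),("posts",.135,.175),):
        p=P[m&(P[...,2]>lo)&(P[...,2]<hi)]
        if len(p):print(n,nm,len(p),np.median(p,0).round(4),p.min(0).round(3),p.max(0).round(3))
    A=P[(abs(P[...,2]-.148)<.005)&(np.hypot(P[...,0]-C[0],P[...,1]-C[1])<.095)&(P[...,0]<.56)&(abs(P[...,1]+.1)<.015)]
    print(n,"arm",len(A),A.mean(0).round(4) if len(A) else 0, "expected y",(C[1]+(A[:,0].mean()-C[0])*np.tan(a)).round(4) if len(A) else 0)
    if n=="scene":cv2.imwrite("pics/s7.png",np.clip(cv2.resize(c["image"][150:350,270:510],(720,600),interpolation=cv2.INTER_CUBIC)*1.3,0,255).astype(np.uint8))
E
```

```text
30.5333 0.013214934723150506 [-0.31 -0.06 -0.81]
want tab [ 0.41840525 -0.10890268]
top arm 60 [ 0.5488 -0.0985  0.1496] expected y -0.1
scene white foot/plaque 319 [ 0.4126 -0.1018  0.0983] [ 0.4   -0.135  0.09 ] [ 0.429 -0.082  0.13 ]
scene posts 179 [ 0.4183 -0.1031  0.1516] [ 0.411 -0.132  0.135] [ 0.478 -0.082  0.175]
scene arm 143 [ 0.53   -0.0995  0.1484] expected y -0.1013
```

View pics/s7.png

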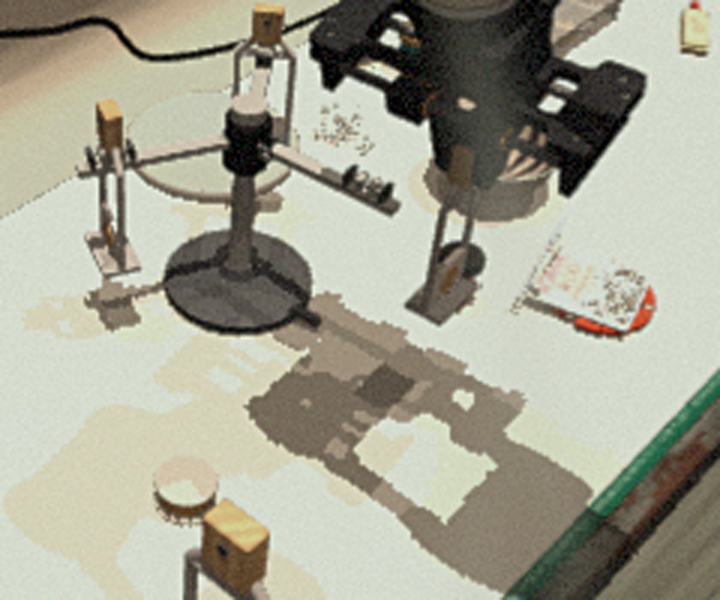

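The last picture shows the carrier held upright in front of the arm end (arm end at (395,207), carrier window at (455,230)), with the bar above the rollers. Now I'll thread it and press with force monitoring.

```bash
cat > press.py <<'E'
from h import *
C=np.array([.593,-.097]);a=np.radians(3.9);d=-np.array([np.cos(a),np.sin(a)])
def at(b,r=.105):return pose([*(C+r*d),b+.035],a,1)[0]
E
python3 - <<'E'
from press import *
F0=fz();manip.move_linear(at(.182),rate=.06);F=fz(15);print("threaded",(F-F0).round(2),manip.state()["clock"])
manip.move_linear(at(.166),rate=.05)
pk=0;b=.166
while b>.1275:
    b-=.0015;manip.move_linear(at(b),rate=.03);f=fz(5)-F;print(round(b,4),f.round(2))
    if np.hypot(f[0],f[1])>8 or f[2]>18:print("stop");break
    if f[2]<pk-3.5:print("snap");break
    pk=max(pk,f[2])
s=manip.state();print(s["clock"],s["gripper_width"],s["tool_pos"].round(4))
E
```

```text
threaded [0.11 0.26 0.05] 32.2083
0.1645 [-0.24 -0.04 -0.23]
0.163 [-0.22 -0.42 -0.11]
0.1615 [-0.7  -0.38  0.28]
0.16 [-2.38 -0.07  1.77]
0.1585 [-4.06 -0.31  2.82]
0.157 [-5.38 -0.23  4.31]
0.1555 [-6.32 -0.54  4.74]
0.154 [-6.53 -0.07  5.48]
0.1525 [-4.9  -0.34  4.96]
0.151 [-2.06  0.24  1.52]
snap
35.5917 0.013611485521645806 [ 0.4899 -0.1206  0.1344]
```

The force peaked and then dropped, but with a sideways component. Before going on I'll check numerically where the bar sits relative to the arm end.

```bash
python3 - <<'E'
from press import *
c,T,P=grab("scene")
rel=P[...,:2]-C;r=rel@d;l=rel@np.array([-d[1],d[0]]);z=P[...,2]
n=c["z_map"]>0
for nm,m in(("posts",(z>.1)&(z<.138)&(abs(l)<.03)&(r>.08)&(r<.14)),("foot",(z>.05)&(z<.072)&(abs(l)<.032)&(r>.07)&(r<.15)),
            ("plaque",(z>.072)&(z<.09)&(abs(l)<.028)&(r>.07)&(r<.15)),
            ("arm",(abs(z-.147)<.005)&(abs(l)<.008)&(r>.03)&(r<.16)),("outer",(z>.14)&(z<.17)&(abs(l)<.012)&(r>.106)&(r<.16)),
            ("rollers",(z>.154)&(z<.17)&(abs(l)<.013)&(r>.08)&(r<.14))):
    m&=n;print(nm,m.sum(),"r",np.percentile(r[m],[0,5,50,95,100]).round(4),"l",np.percentile(l[m],[5,50,95]).round(4),"z",np.percentile(z[m],[5,50,95]).round(4))
m=n&(abs(l)<.012)&(z>.138)&(z<.172)&(r>.085)&(r<.145)
for k in np.argsort(r[m])[::12]:print((r[m][k]*1e3).round(1),(l[m][k]*1e3).round(1),(z[m][k]*1e3).round(1),c["image"][m][k])
E
```

```text
posts 57 r [0.1038 0.1053 0.108  0.1097 0.1099] l [-0.0256 -0.0222  0.0229] z [0.1011 0.1133 0.1351]
foot 167 r [0.0926 0.0957 0.1129 0.1223 0.1229] l [-0.0248 -0.0081  0.021 ] z [0.0606 0.0649 0.07  ]
plaque 86 r [0.1046 0.1069 0.1096 0.1118 0.1127] l [-0.024  -0.0074  0.0212] z [0.0735 0.082  0.0892]
arm 213 r [0.0305 0.0344 0.0742 0.1295 0.1322] l [-0.0059 -0.0032  0.0049] z [0.1429 0.1478 0.1504]
outer 131 r [0.1065 0.1079 0.1171 0.1305 0.1322] l [-0.0098 -0.0035  0.0047] z [0.1423 0.1517 0.1676]
rollers 87 r [0.0869 0.0915 0.1123 0.1242 0.1251] l [-0.0116 -0.0039  0.0044] z [0.1545 0.1592 0.1691]
85.5 -6.4 146.3 [39 44 51]
89.7 -5.5 148.0 [45 47 54]
92.6 -5.8 147.0 [44 48 52]
94.4 -5.8 153.1 [14 19 20]
101.7 -11.4 165.2 [28 40 47]
106.8 -9.4 171.7 [31 44 57]
108.8 -8.9 154.5 [46 53 57]
110.9 -3.1 146.9 [43 47 51]
112.7 -4.0 156.2 [46 51 55]
114.7 0.0 157.5 [40 51 59]
116.5 -0.9 166.6 [10 19  8]
119.6 -4.5 144.4 [38 48 49]
122.5 -7.0 152.6 [26 26 28]
124.1 4.4 157.1 [47 50 50]
125.1 -3.9 154.7 [22 24 21]
129.4 2.3 148.1 [65 71 77]
131.7 -0.2 142.9 [66 74 74]
```

The bar is about 25 mm from the arm end, so it lies between the rollers. I'll press gently further to make sure it is home, then do a light upward retention test.

```bash
python3 - <<'E'
from press import *
Fb=fz(15);print("now abs",Fb.round(2))
F=np.array([-.3,0,-.8])
b=.151;pk=0
while b>.1275:
    b-=.0015;manip.move_linear(at(b),rate=.03);f=fz(5)-F;print(round(b,4),f.round(2))
    if np.hypot(f[0],f[1])>8 or f[2]>16 :print("stop");break
    if f[2]<pk-3.5:print("snap");break
    pk=max(pk,f[2])
print(manip.state()["clock"],manip.state()["gripper_width"])
E
```

```text
now abs [-0.62  0.25  0.21]
0.1495 [0.5  1.13 1.91]
0.148 [0.43 0.89 3.22]
0.1465 [1.09 0.99 3.92]
0.145 [1.39 1.33 4.94]
0.1435 [1.58 1.12 6.01]
0.142 [1.05 1.57 6.83]
0.1405 [0.91 1.49 7.43]
0.139 [0.85 1.71 9.08]
0.1375 [0.7  1.3  9.67]
0.136 [ 0.23  1.33 10.31]
0.1345 [-0.    1.69 11.17]
0.133 [ 0.02  1.56 12.22]
0.1315 [ 0.29  1.12 13.47]
0.13 [-0.03  1.25 14.47]
0.1285 [-0.19  1.61 15.48]
0.127 [-0.46  1.02 15.97]
40.4333 0.013706422696478773
```

```bash
python3 - <<'E'
from press import *
F=np.array([-.3,0,-.8])
manip.move_linear(at(.1525),rate=.03);print("level",(fz(10)-F).round(2))
for b in(.1535,.1545,.1555):
    manip.move_linear(at(b),rate=.02);f=fz(8)-F;print(b,f.round(2))
    if f[2]<-2.5:break
manip.move_linear(at(.1525),rate=.02);print("back",(fz(10)-F).round(2),manip.state()["clock"])
E
```

```text
level [-0.33  0.24  0.5 ]
0.1535 [0.37 0.11 0.08]
0.1545 [ 0.3  -0.04 -0.99]
0.1555 [ 1.06  0.08 -1.54]
back [0.07 0.05 0.02] 42.85
```

```bash
python3 - <<'E'
from press import *
manip.set_gripper(.026);manip.dwell(.2);print(fz().round(2))
z=R.from_rotvec(manip.state()["tcp_rot"]).as_matrix()[:,2];p0=np.array(manip.state()["tool_pos"])
manip.move_linear(p0-.1*z,rate=.08)
manip.move_pose([.42,.0,.32],ori(0));manip.move_linear([.48,-.10,.27],rate=.25);manip.dwell(.3)
c,T,P=grab("wrist");s,Ts,Q=grab("scene");print(manip.state()["clock"])
for nm,P in(("w",P),("s",Q)):
    rel=P[...,:2]-C;r=rel@d;l=rel@np.array([-d[1],d[0]]);zz=P[...,2]
    m=(abs(zz-.192)<.007)&(abs(l)<.03)&(r>.07)&(r<.14);p=P[m];print(nm,"tab top",m.sum(),np.percentile(zz[m],[50,90]).round(4),"r,l",np.median(r[m]).round(4),np.median(l[m]).round(4))
    k=(abs(zz-.148)<.006)&(r>.03)&(r<.09)&(abs(l)<.02);print("arm angle",3.9+np.degrees(np.median(np.arctan2(l[k],r[k]))),"slope",3.9+np.degrees(np.arctan(np.polyfit(r[k],l[k],1)[0])),"z",np.median(zz[k]))
    f=(zz>.05)&(zz<.072)&(abs(l)<.035)&(r>.07)&(r<.15);print("foot z",np.percentile(zz[f],[5,50,95]).round(4) if f.any() else None)
cv2.imwrite("pics/end.png",s["image"])
E
```

```text
[ 0.06  0.08 -0.2 ]
47.2833
w tab top 920 [0.1927 0.1938] r,l 0.1033 -0.0001
arm angle 4.551649180769744 slope 4.6068863161458795 z 0.14893148548434879
foot z [0.0634 0.0649 0.0669]
s tab top 80 [0.1922 0.1941] r,l 0.11 -0.0025
arm angle 1.9318334595231015 slope 2.542049818393611 z 0.14832144928129443
foot z [0.0611 0.0653 0.0687]
```

```bash
python3 - <<'E'
from press import *
for t in("w1","w2"):
    Z=np.load(t+".npz");P=Z["P"];g=Z["img"].sum(2);q=(P[...,2]<.03)&(P[...,2]>.007)
    rr=np.hypot(P[...,0]-C[0],P[...,1]-C[1]);m=q&(rr>.064)&(rr<.083)&(P[...,0]<.54)&(abs(P[...,1]+.1)<.02)
    n=P[m];ang=np.degrees(np.arctan2(-(n[:,1]-C[1]),-(n[:,0]-C[0])));print(t,"nib",len(n),np.median(ang),(ang.max()+ang.min())/2)
    m=(abs(P[...,2]-.011)<.004)&(rr<.063)&(g<330);h=cv2.convexHull((P[m][:,:2]*1000).astype(np.float32));(cx,cy),R0=cv2.minEnclosingCircle(h);print("disc",cx,cy,R0)
E
```

```text
w1 nib 115 3.7804972150475598 3.5532462487608494
disc 591.2671508789062 -97.60623168945312 61.1908073425293
w2 nib 115 3.817712479130786 3.951124079991817
disc 591.3362426757812 -97.71835327148438 61.2607307434082
```

```bash
python3 -c "
from h import *
print(order.close_job(),manip.state()['clock'])"
```

```text
the job is handed in; nothing more can be done
the job is handed in; nothing more can be done
```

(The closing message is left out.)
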